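# Close a compact air cylinder in its nest and hold the rod out for its clip

## Task

Close the small air cylinder that stands in the assembly nest: lower the spacer plate (large hole) over its rod until it lies flat on the barrel, then lower the end cover (small bronze-bushed hole) over the rod flat onto the spacer, dropping neither. Then grip the rod's end above the cover and draw the rod straight up, with barrel, spacer and cover staying seated, until its clip groove stands about 10 mm above the cover, and finish there still holding it steady and touching only the rod, so that a colleague can fit the clip. Leave the vial and the timer where they stand.

Things in the scene. Friction and masses are not known exactly. Their poses are not given: they have to be found in the camera images.
- nest: fixed steel nest: base plate 124 x 124 x 12 mm, a steel angle at each corner of its pocket. Origin: centre of the plate's underside, on the table; z up; pocket sides along x and y. Pocket 58.4 mm square, floor 12 mm above the origin; the angles rise to 76 mm above the origin, then flare out as lead-ins to 85 mm. Mid-side, a gap 36 mm wide is open for fingers
- barrel: aluminium cylinder barrel, 56 x 56 mm square, 52 mm high, 0.34 kg, loose but standing in the nest's pocket (its underside on the pocket floor, its sides along the nest's x and y). Origin: centre of its underside; z up along its bore. Blind bore 33.5 mm in diameter, floor 6 mm above the origin
- rod: steel piston and rod in one piece, 0.2 kg, resting on the bore's floor at the start. Origin: centre of the underside; z up along the rod. Piston 32 mm dia, 26 mm high; rod 16 mm dia up to 102 mm, last 5 mm chamfered. Leans a little until the cover guides it. Let go, it sinks home; drawn up over 30 mm its piston lifts the cover; pulled even some mm sideways it binds and lifts it too
- rod_groove (a point): centre of the clip groove, a dark ring 4 mm wide cut round the rod, on the axis 62 mm above the rod's origin. With the rod home and the stack complete it is hidden in the cover, 8 mm below the cover's top face
- rod_end (a point): upper end face of the rod, on its axis, 102 mm above the rod's origin; with the rod home and the stack complete it stands 32 mm above the cover's top face
- spacer: loose aluminium spacer plate, 0.06 kg, 56 x 56 mm square, 10 mm thick, large round hole 36 mm in diameter, lying flat on the table. Origin: centre of its underside; z up; sides along its x and y (any quarter turn fits)
- cover: loose aluminium end cover, 0.11 kg, 56 x 56 mm square, 14 mm thick, with a small hole 17.6 mm in diameter lined by a bronze bush and four counterbores near the corners, lying flat on the table, right way up. Origin: centre of its underside; z up; sides along its x and y (any quarter turn fits)
- cover_top (a point): centre of the cover's top face, 14 mm above the cover's origin
- vial_white_cap: bystander: standing glass sample vial with a white cap, 25 mm in diameter, 60 mm high. Origin: centre of its underside
- timer: bystander: round kitchen-type timer with a yellow dial lying on the table, 71 mm in diameter, 30 mm high. Origin: centre of its underside

How it is judged:
By the outcome, as a careful person would: the job done as asked, in the order asked, and still so for the second after the job is handed in, while the arm keeps its last pose, push and grip.
It also fails if it takes over 61 s, if anything falls off the work surface, if the arm or the gripper's body presses on something with over 40 N, if the wrist force passes 120 N, or if a joint passes its speed limit or range.

## Robot

A 6-joint arm with a two-finger parallel gripper is mounted at the origin on a cart in front of the work surface, level with it; the furniture and walls round the work are solid. World frame = base frame: x ahead of the robot, y to its left, z up, the work surface at z = 0. Lengths are in m, angles in degrees, forces in N, time in s.
With the tool pointing down it reaches from about 0.325 to 0.85 m from the base axis. Payload 15.5 kg.
Tool frame: the origin (TCP) lies between the finger pads; the fingertips stand arm.tip_extent ahead of it and the grasp point (between the pads) lies 5 mm behind it (arm.tip_extent is the distance from the TCP to the fingertips, in m); z points along the fingers, y is the line along which they close (so a half turn about z gives the same grasp; the last joint's range is limited). The gripper opens to 91 mm and grips with 3 to 60 N. Pads are 32 mm wide; open, the fingers measure 118 mm over their backs; the gripper's body (76 mm by 178 mm) begins 60 mm behind the grasp point.
Start: joints at [70.216, 28.281, 77.091, -0, 74.628, -5.472], TCP at [0.155, 0.606, 0.228] pointing down, gripper open.
Joint ranges: [-166.48, 166.48], [-47.26, 123.95], [12.59, 153.08], [-70.14, 250.14], [6.76, 159.57], [-176.63, 176.63]. Speed limits (degrees/s): [108.29, 108.29, 147.25, 172.46, 172.46, 172.46].

## Interface

Orientations are given as a 3x3 rotation matrix whose columns are the frame's x, y, z axes.
In Python, from rig import arm, hand, kin, telemetry, optics gives the robot as it stands. Calls block until the motion is done:
- arm.move_to(position, orientation): joint-space move of the TCP to a pose.
- arm.move_l(position, orientation=None, feed=0.15): straight line of the TCP; orientation=None keeps the orientation; feed is the mean speed in m/s.
- arm.move_joints(angles): joint-space move.
- hand.grip(opening): finger opening in m; the grip force is fixed at half the most; returns when the fingers have stopped.
- arm.sleep(seconds).
- kin.solve_ik(position, orientation): joint angles nearest the present ones, or None.
- telemetry.observe(): the state.
- optics.snapshot(name): name is "side" or "top"; returns the picture (480x640x3 uint8, red, green, blue); there is no depth.
- optics.get_calibration(name): a dict with "intrinsics" (3x3 intrinsics, pixels), "cam_to_world" (4x4, takes a point from camera to world coordinates). Camera axes: x right, y down, z forward; pixel columns grow to the right and rows downward; lengths in m; the calibration is good to about 2 mm. A picture is of the moment at which its call begins. get_calibration takes no time and is no camera call.
A pose or a line that the arm cannot do raises arm.Unreachable and nothing moves.
- arm.sign_off(): hands the job in; it is judged then, once.
Trained networks look in the newest picture that a camera, given by its name, has taken for a name from the list of things; names that differ only in an ending like _2 or _b are one class to them, and where a whole thing is asked for, a point or a joint stands for the part that bears it (a point fixed in the world has none). Each returns a list of dicts, best first, with "conf" (0 to 1); they miss things now and then, are a little off and sometimes report something else, mostly with a low value. They report only what shows in the picture. A call takes as long as a camera call.
- optics.spot_in(target, camera): "extent" ([left, top, right, bottom] in pixels, round what is visible of it).
- optics.masks_of(target, camera): "mask" (480x640 bool, what is visible of it) and "extent" ([left, top, right, bottom] in pixels, round what is visible of it).
The state is a dict: "t": time; "joint_positions": joint angles; "dq": joint speeds; "tau": joint torques, N m; "ee_pos": TCP position; "tool_rot": TCP orientation; "force": force on the tool from outside, world axes, zero at the start; "torque": the same for the moment, N m; "width": finger opening in m; "grasp_force": force on a finger pad.
Only numpy, scipy, OpenCV 4.12 (cv2) and the standard library are available. Lean on these libraries where they do the work, as an engineer would, in place of code of your own. Each camera call takes 0.05 s, during which the arm holds its last target. There are 200 camera calls.

## Working session

There is one attempt and no reset: what is moved stays moved. The work goes in short steps, each a Python script; the robot and the scene stay as the last script left them, time stands still between calls to the robot, and variables do not carry over. Pictures are saved under pics/ and viewed, at most 10 in all, crops included, and the job is handed in when it is done.

```bash
ls; mkdir -p pics; python3 - <<'E'
from rig import arm,hand,kin,telemetry,optics
import cv2,numpy as np
for c in("top","side"):
    im=optics.snapshot(c);cv2.imwrite(f"pics/{c}0.png",im[:,:,::-1]);k=optics.get_calibration(c)
    print(c,np.round(k["intrinsics"],1).tolist(),np.round(k["cam_to_world"],4).tolist())
    for n in["nest","barrel","rod","rod_end","spacer","cover","vial_white_cap","timer"]:
        print(n,[(np.round(d["extent"],1).tolist(),round(d["conf"],2)) for d in optics.spot_in(n,c)[:3]])
s=telemetry.observe();print(s,arm.tip_extent)
E
```

```text
pics
rig.py
top [[479.3, 0.0, 323.3], [0.0, 479.3, 243.2], [0.0, 0.0, 1.0]] [[0.0092, -0.9983, 0.0568, 0.4855], [-1.0, -0.0093, -0.0007, 0.2693], [0.0012, -0.0568, -0.9984, 0.9571], [0.0, 0.0, 0.0, 1.0]]
nest [([349.5, 160.6, 413.4, 232.1], 0.82)]
barrel [([366.9, 173.7, 401.1, 209.3], 0.63)]
rod [([379.0, 180.7, 393.5, 196.9], 0.76)]
rod_end [([378.3, 182.5, 394.3, 197.9], 0.75)]
spacer [([354.8, 278.7, 390.9, 323.0], 0.61)]
cover [([290.8, 285.9, 326.8, 321.8], 0.88)]
vial_white_cap [([255.6, 207.8, 271.0, 223.2], 0.48)]
timer [([265.9, 163.8, 297.7, 198.3], 0.75)]
side [[532.1, 0.0, 318.1], [0.0, 532.1, 240.7], [0.0, 0.0, 1.0]] [[0.8482, -0.2777, 0.451, 0.1532], [-0.5296, -0.4291, 0.7317, -0.3665], [-0.0097, -0.8595, -0.511, 0.527], [0.0, 0.0, 0.0, 1.0]]
nest [([356.3, 246.0, 456.9, 333.3], 0.6)]
barrel [([385.7, 260.5, 429.4, 303.1], 0.71)]
rod [([401.6, 234.5, 415.6, 273.7], 0.59)]
rod_end [([401.6, 233.9, 414.1, 270.3], 0.71)]
spacer [([264.2, 327.7, 307.0, 356.3], 0.55)]
cover [([222.9, 278.3, 266.3, 312.8], 0.59)]
vial_white_cap [([299.9, 218.5, 317.5, 250.0], 0.58)]
timer [([329.8, 229.1, 365.8, 253.4], 0.59)]
{'t': 0.9, 'joint_positions': array([ 7.02144990e+01,  2.82803545e+01,  7.70937036e+01,  9.53446586e-04,
        7.46265610e+01, -5.47355257e+00]), 'dq': array([-0.01293305,  0.05420315, -0.07928686, -0.00441   ,  0.03432385,
        0.05830841]), 'tau': array([ 1.55343869e-04, -8.78685737e+01, -3.82245755e+01,  7.08586816e-02,
        4.43217542e-02, -5.12017573e-05]), 'ee_pos': array([0.15450717, 0.60558822, 0.22791089]), 'tool_rot': array([[-9.68963111e-01,  2.47205360e-01, -1.87557501e-05],
       [ 2.47205360e-01,  9.68963111e-01, -4.73614222e-06],
       [ 1.70028302e-05, -9.22566905e-06, -1.00000000e+00]]), 'force': array([-0.57611595,  0.4692169 , -0.6676819 ]), 'torque': array([ 0.00630465, -0.00936123, -0.02010259]), 'grasp_force': 0.0, 'width': 0.09138848681818201} 0.014
```

```bash
python3 - <<'E'
import cv2
a=cv2.imread("pics/top0.png")[150:340,245:435];cv2.imwrite("pics/t0c.png",cv2.resize(a,None,fx=3.15,fy=3.15,interpolation=2)[:598])
a=cv2.imread("pics/side0.png")[205:375,210:470];cv2.imwrite("pics/s0c.png",cv2.resize(a,None,fx=3,fy=3,interpolation=2))
E
```

```text
(no output)
```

View pics/t0c.png

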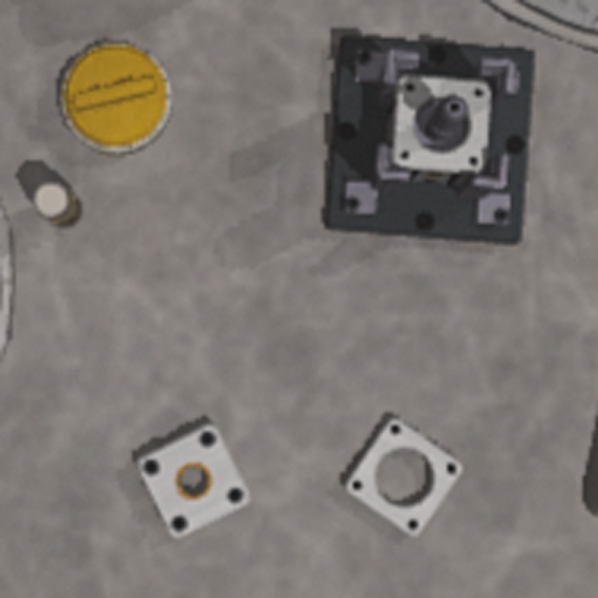

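View pics/s0c.png

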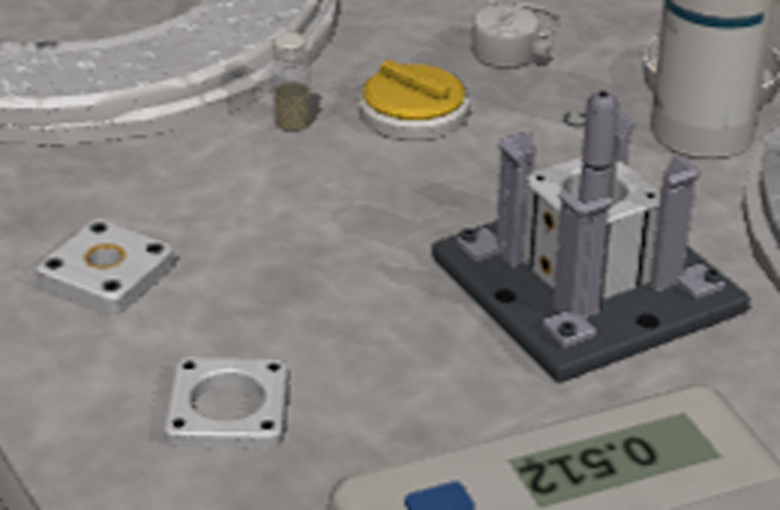

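```bash
cat > vis.py <<'E'
import numpy as np,cv2
from scipy.optimize import minimize
from rig import optics
def proj(c,P):
    k=optics.get_calibration(c);T=np.linalg.inv(k["cam_to_world"])
    q=(np.asarray(P)@T[:3,:3].T+T[:3,3])@k["intrinsics"].T
    return q[:,:2]/q[:,2:]
def box(x,y,a,s,z0,z1):
    c,n=np.cos(a),np.sin(a);h=s/2
    return np.array([[x+c*u-n*v,y+n*u+c*v,z] for z in(z0,z1) for u in(-h,h) for v in(-h,h)])
def fit(masks,p0,s,z0,z1):
    S=8
    def cost(p):
        r=0
        for c,m in masks.items():
            ys,xs=np.nonzero(m);o=np.array([xs.min()-12,ys.min()-12]);w=(xs.max()-o[0]+12,ys.max()-o[1]+12)
            big=cv2.resize(m[o[1]:o[1]+w[1],o[0]:o[0]+w[0]].astype(np.uint8),None,fx=S,fy=S,interpolation=0)
            h=cv2.convexHull(((proj(c,box(p[0],p[1],p[2]/50,s,z0,z1))-o+.5)*S).astype(np.float32))
            im=np.zeros(big.shape,np.uint8);cv2.fillConvexPoly(im,np.round(h*16).astype(np.int32),1,shift=4)
            r+=1-(im&big).sum()/(im|big).sum()
        return r
    p0=np.array([p0[0],p0[1],p0[2]*50]);sx=np.vstack([p0]+[p0+d for d in np.array([[.008,0,0],[0,.008,0],[0,0,8.]])])
    r=minimize(cost,p0,method="Nelder-Mead",options=dict(initial_simplex=sx,xatol=1e-4,fatol=1e-4))
    return r.x[0],r.x[1],np.degrees(r.x[2]/50),r.fun
def ray(c,uv,z):
    k=optics.get_calibration(c);M=k["cam_to_world"]
    d=M[:3,:3]@np.linalg.solve(k["intrinsics"],[uv[0],uv[1],1]);return (M[:3,3]+d*(z-M[2,3])/d[2])[:2]
E
python3 - <<'E'
from vis import *
import pickle
R={}
for n in["nest","barrel","rod","spacer","cover"]:
    for c in("top","side"):
        m=optics.masks_of(n,c)
        if m: R[n,c]=m[0]["mask"];ys,xs=np.nonzero(R[n,c]);print(n,c,round(m[0]["conf"],2),len(xs),xs.mean().round(1),ys.mean().round(1))
pickle.dump(R,open("m.pkl","wb"))
def fill(m):
    k,_=cv2.findContours(m.astype(np.uint8),0,1);k=max(k,key=cv2.contourArea);o=np.zeros(m.shape,np.uint8);cv2.fillPoly(o,[cv2.convexHull(k)],1);return o>0
for n,z0,z1,s,a in(("spacer",0,.010,.056,.6),("cover",0,.014,.056,.4),("nest",0,.012,.124,-.03)):
    for cs in(("top",),("side",),("top","side")):
        if n=="nest" and "side" in cs: continue
        M={c:fill(R[n,c]) for c in cs if (n,c) in R}
        if not M: continue
        m=M[cs[0]];ys,xs=np.nonzero(m);q=ray(cs[0],(xs.mean(),ys.mean()),z1)
        print(n,cs,min((fit(M,(*q,b),s,z0,z1) for b in(a,-a,0.)),key=lambda r:r[3]))
E
```

```text
nest top 0.57 2859 380.7 195.3
nest side 0.77 3888 405.2 295.4
barrel top 0.81 830 384.1 191.0
barrel side 0.65 1067 408.1 279.4
rod top 0.7 201 385.4 188.7
rod side 0.72 374 409.1 253.7
spacer top 0.85 560 372.8 302.0
spacer side 0.91 925 285.6 339.1
cover top 0.81 814 306.0 302.5
cover side 0.8 871 244.9 293.8
spacer ('top',) (np.float64(0.42559899880278074), np.float64(0.16966621931044606), np.float64(55.76251760098121), np.float64(0.056983750228227104))
spacer ('side',) (np.float64(0.4252396266525874), np.float64(0.16860396164056263), np.float64(56.40006274295785), np.float64(0.04939177447383669))
spacer ('top', 'side') (np.float64(0.4253640695169799), np.float64(0.16916724777191605), np.float64(-34.5049196424107), np.float64(0.11499127203506443))
cover ('top',) (np.float64(0.42228503625959), np.float64(0.3017781369372916), np.float64(27.309330385599356), np.float64(0.06863229174014251))
cover ('side',) (np.float64(0.4220301317435614), np.float64(0.3004630849638606), np.float64(30.95755904410715), np.float64(0.11918909472212513))Traceback (most recent call last):
  File "<stdin>", line 17, in <module>
  File "<stdin>", line 17, in <genexpr>
  File "vis.py", line 23, in fit
    r=minimize(cost,p0,method="Nelder-Mead",options=dict(initial_simplex=sx,xatol=1e-4,fatol=1e-4))
    res = _minimize_neldermead(fun, x0, args, callback, bounds=bounds,
                               **options)
    fxcc = func(xcc)
    fx = function(np.copy(x), *(wrapper_args + args))
  File "vis.py", line 18, in cost
    h=cv2.convexHull(((proj(c,box(p[0],p[1],p[2]/50,s,z0,z1))-o+.5)*S).astype(np.float32))
                       ~~~~^^^^^^^^^^^^^^^^^^^^^^^^^^^^^^^^^^
  File "vis.py", line 5, in proj
    k=optics.get_calibration(c);T=np.linalg.inv(k["cam_to_world"])
ValueError: time passes only in moves, steps and waits
```

```bash
sed -i 's/^from rig import optics/from rig import optics\nfrom functools import lru_cache\nG=lru_cache(optics.get_calibration)/; s/=optics.get_calibration(c)/=G(c)/' vis.py
python3 - <<'E'
from vis import *
import pickle
R=pickle.load(open("m.pkl","rb"))
def fill(m):
    k,_=cv2.findContours(m.astype(np.uint8),0,1);k=max(k,key=cv2.contourArea);o=np.zeros(m.shape,np.uint8);cv2.fillPoly(o,[cv2.convexHull(k)],1);return o>0
F={}
for n,cs,z0,z1,s,a in(("cover",("top",),0,.014,.056,.5),("cover",("side",),0,.014,.056,.5),("cover",("top","side"),0,.014,.056,.5),("nest",("top",),0,.012,.124,.06),("barrel",("top",),.012,.064,.056,.06)):
    M={c:fill(R[n,c]) for c in cs};ys,xs=np.nonzero(M[cs[0]]);q=ray(cs[0],(xs.mean(),ys.mean()),z1)
    F[n]=r=min((fit(M,(*q,b),s,z0,z1) for b in(a,-a)),key=lambda r:r[3]);print(n,cs,np.round(r,4))
for c in("top","side"):
    ys,xs=np.nonzero(R["rod",c]);
    if c=="top":print("rodmask top bbox",xs.min(),ys.min(),xs.max(),ys.max())
# overlay
F["spacer"]=(.42536,.16917,-34.5)
out=[]
for c,(x0,y0,x1,y1) in(("top",(340,150,430,240)),("side",(345,220,470,345))):
    im=cv2.imread(f"pics/{c}0.png")[y0:y1,x0:x1];S=590/(y1-y0)/1.0;S=4.4 if c=="top" else 3.2
    im=cv2.resize(im,None,fx=S,fy=S,interpolation=2)
    x,y,a=F["nest"][:3];a=np.radians(a)
    for s,z,col in((.124,.012,(0,255,0)),(.056,.064,(0,0,255)),(.0584,.085,(255,255,0))):
        p=proj(c,box(x,y,a,s,z,z)[:4])[[0,1,3,2]];cv2.polylines(im,[np.int32(((p-[x0,y0])+.5)*S)],True,col,1)
    out.append(im)
h=min(o.shape[0] for o in out);cv2.imwrite("pics/ov1.png",np.hstack([o[:h] for o in out]));print(np.hstack([o[:h] for o in out]).shape)
E
```

```text
cover ('top',) [  0.4225   0.3018 -62.6256   0.068 ]
cover ('side',) [ 0.422   0.3007 31.7511  0.1193]
cover ('top', 'side') [ 0.4223  0.3014 28.2521  0.1965]
nest ('top',) [ 0.639   0.1538 -4.1903  0.0212]
barrel ('top',) [ 0.6399  0.1527 -6.1045  0.1012]
rodmask top bbox 378 181 393 197
(396, 796, 3)
```

View pics/ov1.png

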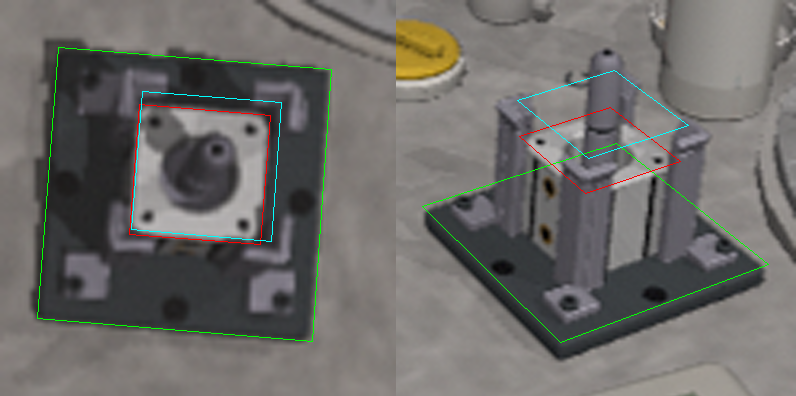

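View pics/top0.png

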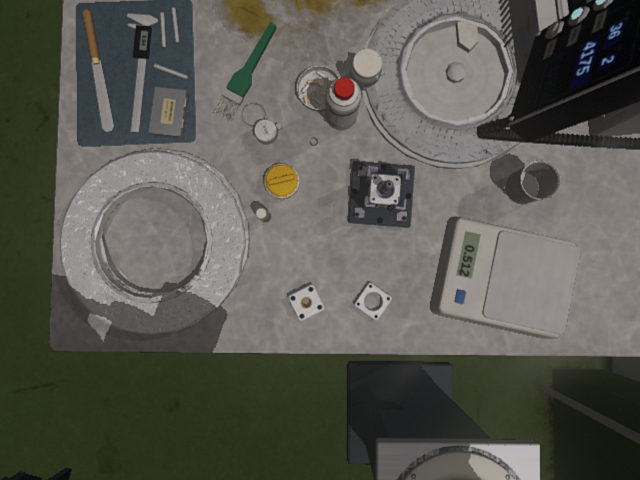

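```bash
python3 - <<'E'
from vis import *
from rig import kin
print("container base",ray("side",(446,255),0),"rod tip",ray("top",(388.8,183.1),.12), "rod tip side",ray("side",(210+600/3-.5,205+95/3-.5),.12))
ys,xs=0,0
def R(yaw):
    c,s=np.cos(np.radians(yaw)),np.sin(np.radians(yaw));return np.array([[c,s,0],[s,-c,0],[0,0,-1]])
for n,p,y in(("spacer",(.4254,.1692,.1),-34.5),("cover",(.4223,.3014,.1),28.3),("nest",(.639,.1538,.14),-4.2)):
    for k in(-90,0,90,180):
        q=kin.solve_ik(np.array(p),R(y+k));print(n,k,None if q is None else np.round(q))
E
```

```text
container base [0.78922318 0.21597298] rod tip [0.64022039 0.15428194] rod tip side [0.63566391 0.15249315]
spacer -90 [  14.   26.  108.   -0.   45. -131.]
spacer 0 [ 14.  26. 108.  -0.  45. 139.]
spacer 90 [ 14.  26. 108.  -0.  45.  49.]
spacer 180 [ 14.  26. 108.  -0.  45. -41.]
cover -90 None
cover 0 [ 29.  30. 100.  -0.  50.  91.]
cover 90 [ 29.  30. 100.  -0.  50.   1.]
cover 180 [ 29.  30. 100.  -0.  50. -89.]
nest -90 [   8.   36.   78.   -0.   66. -167.]
nest 0 [  8.  36.  78.  -0.  66. 103.]
nest 90 [ 8. 36. 78. -0. 66. 13.]
nest 180 [  8.  36.  78.  -0.  66. -77.]
```

```bash
cat > act.py <<'E'
import numpy as np
from rig import arm,hand,kin,telemetry,optics
def R(yaw):
    c,s=np.cos(np.radians(yaw)),np.sin(np.radians(yaw));return np.array([[c,s,0],[s,-c,0],[0,0,-1.]])
obs=telemetry.observe
def say(m):
    s=obs();print(m,"t%.1f"%s["t"],np.round(s["ee_pos"],4),"F",np.round(s["force"],1),"M",np.round(s["torque"],2),"w%.4f g%.1f"%(s["width"],s["grasp_force"]),flush=True)
def down(x,y,z0,z1,step,lim,feed=.04):
    "straight down in steps until the wrist force has grown by lim; returns z"
    f0=obs()["force"];z=z0
    while z>z1+1e-6:
        z=max(z1,z-step);arm.move_l(np.array([x,y,z]),feed=feed);f=obs()["force"]-f0
        if np.linalg.norm(f)>lim: say(f"contact z={z:.4f}");break
    return z
def pick(x,y,yaw,zg=.0165):
    "centre the plate by a first grip across, then grip along; lifts clear"
    P=lambda z:np.array([x,y,z])
    arm.move_to(P(.06),R(yaw-90));arm.move_l(P(zg),feed=.12);hand.grip(.05);say("grip1")
    hand.grip(.088);arm.move_l(P(.035),feed=.15);arm.move_to(P(.035),R(yaw));arm.move_l(P(zg),feed=.15)
    hand.grip(.05);say("grip2");arm.move_l(P(.06),feed=.15);say("lifted")
E
python3 - <<'E'
from act import *
pick(.4254,.1690,180-34.3)
arm.move_to(np.array([.639,.1538,.17]),R(180-4.2));arm.sleep(.2);say("over nest")
from vis import *
for c in("top","side"):
    im=optics.snapshot(c);cv2.imwrite(f"pics/{c}1.png",im[:,:,::-1])
a=cv2.imread("pics/top1.png")[140:240,335:435];b=cv2.imread("pics/side1.png")[190:340,340:490]
cv2.imwrite("pics/c1.png",np.hstack([cv2.resize(a,(400,400),interpolation=2),cv2.resize(b,(400,400),interpolation=2)]))
E
```

```text
grip1 t4.5 [0.4255 0.169  0.0167] F [-0.7  0.1  5.6] M [-0.16  0.26 -0.01] w0.0556 g30.0
grip2 t7.8 [0.4255 0.1691 0.0167] F [-0.2  1.1  6.7] M [ 0.01  0.07 -0.02] w0.0556 g30.0
lifted t8.2 [0.4256 0.169  0.0599] F [-0.3 -0.3 -0.9] M [-0.02 -0.    0.02] w0.0556 g30.0
over nest t9.3 [0.6378 0.154  0.1692] F [ 0.6 -0.4 -1.1] M [ 0.03 -0.03  0.01] w0.0552 g30.0
```

View pics/c1.png

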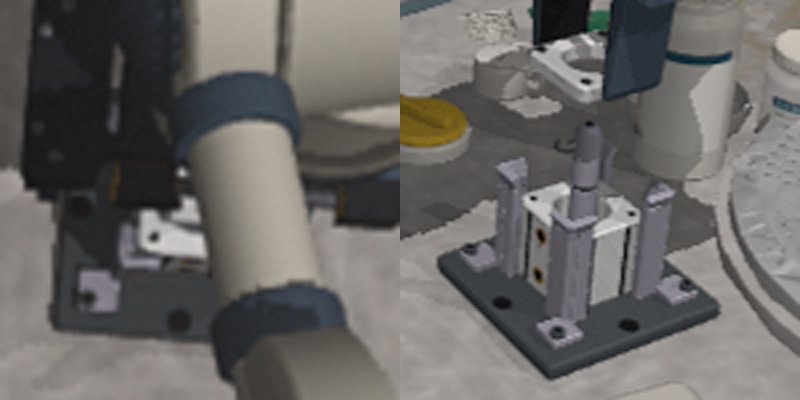

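```bash
python3 - <<'E'
from act import *
x,y=.639,.1538
arm.move_l(np.array([x,y,.125]),R(175.8),feed=.12);say("a")
arm.move_l(np.array([x,y,.103]),feed=.08);say("b")
z=down(x,y,.103,.080,.002,8);say("end")
E
```

```text
a t10.0 [0.6391 0.1538 0.1252] F [ 0.4  0.6 -0.7] M [-0.    0.03 -0.02] w0.0558 g30.0
b t10.4 [0.6387 0.1538 0.1025] F [-0.6  0.9  0.4] M [-0.06 -0.01 -0.01] w0.0557 g30.0
contact z=0.0800 t13.4 [0.6388 0.1538 0.0807] F [-8.5  0.5 11.2] M [0.16 1.73 0.21] w0.0555 g34.2
end t13.4 [0.6388 0.1538 0.0807] F [-8.5  0.5 11.2] M [0.16 1.73 0.21] w0.0555 g34.2
```

```bash
python3 - <<'E'
from act import *
x,y=.639,.1538
hand.grip(.068);say("rel")
arm.move_l(np.array([x,y,.17]),feed=.2)
pick(.4223,.3012,180+28.3)
from vis import *
import pickle
R_={}
for c in("top","side"):
    im=optics.snapshot(c);cv2.imwrite(f"pics/{c}2.png",im[:,:,::-1])
    for n in("spacer","rod","nest"):
        m=optics.masks_of(n,c);R_[n,c]=m;print(c,n,[(round(d["conf"],2),np.round(d["extent"]).tolist()) for d in m[:2]])
pickle.dump(R_,open("m2.pkl","wb"));say("x")
out=[]
for c,(x0,y0),w in(("top",(345,155),70),("side",(370,215),80)):
    im=cv2.resize(cv2.imread(f"pics/{c}2.png")[y0:y0+w,x0:x0+w],(400,400),interpolation=2);S=400/w
    p=proj(c,box(.638,.1538,np.radians(-4.2),.056,.074,.074)[:4])[[0,1,3,2]];cv2.polylines(im,[np.int32((p-[x0,y0]+.5)*S)],True,(0,0,255),1)
    t=np.linspace(0,6.3,30)
    for zz in(.064,.074):
        p=proj(c,np.c_[.638+.018*np.cos(t),.1538+.018*np.sin(t),zz+0*t]);cv2.polylines(im,[np.int32((p-[x0,y0]+.5)*S)],True,(0,255,0),1)
    out.append(im)
cv2.imwrite("pics/c2.png",np.hstack(out))
E
```

```text
rel t13.8 [0.6393 0.1539 0.0801] F [-2.6  1.1  0.4] M [ 0.21  0.39 -0.03] w0.0682 g1.3
grip1 t16.5 [0.4226 0.3012 0.0168] F [ 0.1 -1.3  2.6] M [-0.35 -0.07 -0.07] w0.0561 g30.0
grip2 t19.8 [0.4224 0.3013 0.0167] F [-1.9 -0.4  6.1] M [ 0.05  0.22 -0.  ] w0.0560 g30.0
lifted t20.2 [0.4224 0.3012 0.0599] F [-0.3  0.6 -2.3] M [ 0.07  0.09 -0.06] w0.0562 g30.0
top spacer [(0.7, [371.0, 170.0, 401.0, 207.0])]
top rod [(0.53, [382.0, 182.0, 392.0, 197.0])]
top nest [(0.7, [352.0, 162.0, 416.0, 228.0])]
side spacer [(0.7, [387.0, 253.0, 433.0, 275.0])]
side rod [(0.83, [402.0, 235.0, 413.0, 268.0])]
side nest [(0.8, [354.0, 243.0, 461.0, 334.0])]
x t20.6 [0.4221 0.3011 0.0596] F [ 0.6  0.3 -1.2] M [ 0.04  0.02 -0.04] w0.0558 g30.0
```

View pics/c2.png

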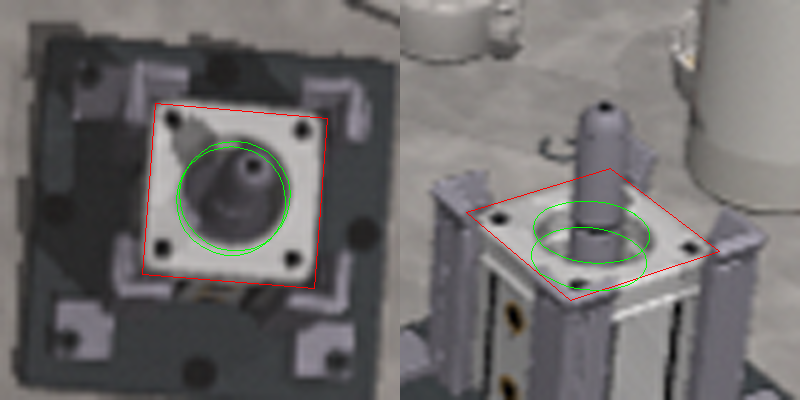

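```bash
python3 - <<'E'
from vis import *
print(ray("top",(388.8,183.4),.12),ray("side",(410.3,235.7),.12))
print(proj("top",[(.638,.1538,.12)]),proj("side",[(.638,.1538,.12)]))
E
```

```text
[0.63968704 0.15428117] [0.63759584 0.15291492]
[[389.07165746 184.3516202 ]] [[410.12227264 235.38090303]]
```

```bash
python3 - <<'E'
from act import *
x,y=.6382,.1537
arm.move_to(np.array([x,y,.165]),R(175.8));arm.move_l(np.array([x,y,.142]),feed=.12);arm.sleep(.1);say("over")
z=down(x,y,.142,.112,.003,8,.05);say("rod in")
if z<.113:
    z=down(x,y,z,.0902,.002,10,.05);say("end")
E
```

```text
over t22.2 [0.6381 0.1542 0.1424] F [ 0.2  0.7 -1.3] M [-0.   -0.01  0.03] w0.0554 g30.0
rod in t24.7 [0.6381 0.1537 0.1118] F [-0.3  0.  -1.6] M [-0.01  0.02 -0.  ] w0.0557 g30.0
end t27.4 [0.6385 0.1537 0.0907] F [-1.2 -0.1  6.9] M [-0.07  0.35 -0.01] w0.0558 g30.0
```

```bash
python3 - <<'E'
from act import *
from vis import *
x,y=.6383,.1537
hand.grip(.07);say("rel")
arm.move_l(np.array([x,y,.1065]),feed=.06);arm.sleep(.2);say("up")
im=optics.snapshot("side");cv2.imwrite("pics/side3.png",im[:,:,::-1])
S=6;x0,y0=360,205
im=cv2.resize(im[y0:y0+100,x0:x0+110,::-1],None,fx=S,fy=S,interpolation=2)
for zz,col in((.074,(0,255,0)),(.088,(0,0,255))):
    p=proj("side",box(x,y,np.radians(-4.2),.056,zz,zz)[:4])[[0,1,3,2]];cv2.polylines(im,[np.int32((p-[x0,y0]+.5)*S)],True,col,1)
cv2.imwrite("pics/c3.png",im)
E
```

```text
rel t27.9 [0.6382 0.1537 0.0901] F [ 0.9 -0.1  0.6] M [-0.02 -0.    0.06] w0.0698 g0.0
up t28.5 [0.6381 0.1537 0.1063] F [ 0.5 -0.5  1.3] M [ 0.05 -0.01 -0.02] w0.0703 g0.0
```

View pics/c3.png

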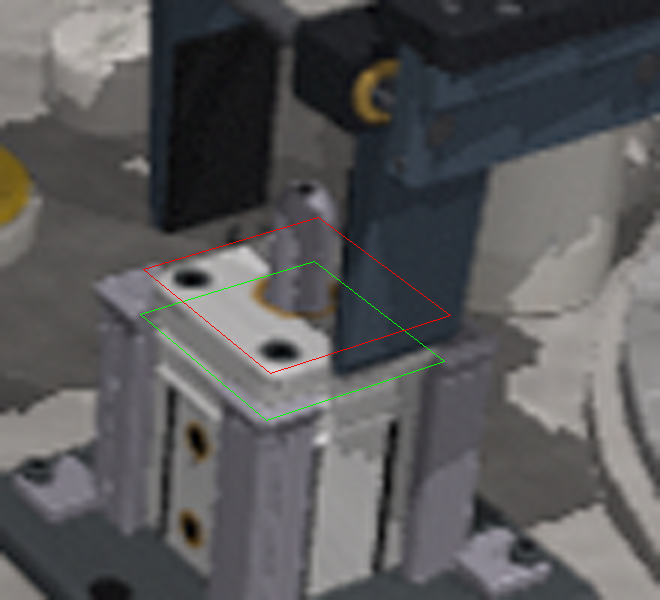

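```bash
python3 - <<'E'
from act import *
x,y=.6383,.1537
hand.grip(.012);arm.sleep(.2);say("gripped")
s=obs();z0=.1065
for d in(.004,.009,.0135,.018):
    arm.move_l(np.array([x,y,z0+d]),feed=.03);say(f"+{d}")
arm.sleep(.4);say("held")
from vis import *
im=optics.snapshot("side");cv2.imwrite("pics/side4.png",im[:,:,::-1])
S=6;x0,y0=360,195
im=cv2.resize(im[y0:y0+100,x0:x0+110,::-1],None,fx=S,fy=S,interpolation=2)
p=proj("side",box(x,y,np.radians(-4.2),.056,.088,.088)[:4])[[0,1,3,2]];cv2.polylines(im,[np.int32((p-[x0,y0]+.5)*S)],True,(0,0,255),1)
p=proj("side",[(x,y,.098)]);cv2.circle(im,tuple(int(v) for v in ((p[0]-[x0,y0]+.5)*S)),3,(0,255,0),-1)
cv2.imwrite("pics/c4.png",im)
E
```

```text
gripped t29.6 [0.6383 0.1536 0.1065] F [ 0.2 -0.8  0.2] M [-0.18 -0.    0.02] w0.0150 g30.0
+0.004 t29.9 [0.6384 0.1538 0.1107] F [ 0.6  0.7 -2.2] M [-0.03 -0.02 -0.01] w0.0150 g30.0
+0.009 t30.2 [0.6384 0.1537 0.1158] F [ 0.  -0.3 -2.9] M [-0.03  0.   -0.01] w0.0154 g30.0
+0.0135 t30.5 [0.6384 0.1537 0.1202] F [-0.5 -0.4 -2.9] M [ 0.   -0.01  0.04] w0.0153 g30.0
+0.018 t30.8 [0.6385 0.1537 0.1247] F [ 0.  -0.6 -1.9] M [-0.01  0.01 -0.02] w0.0151 g30.0
held t31.2 [0.6383 0.1537 0.1244] F [ 0.6 -0.5 -2.9] M [-0.01 -0.03 -0.01] w0.0148 g30.0
```

View pics/c4.png

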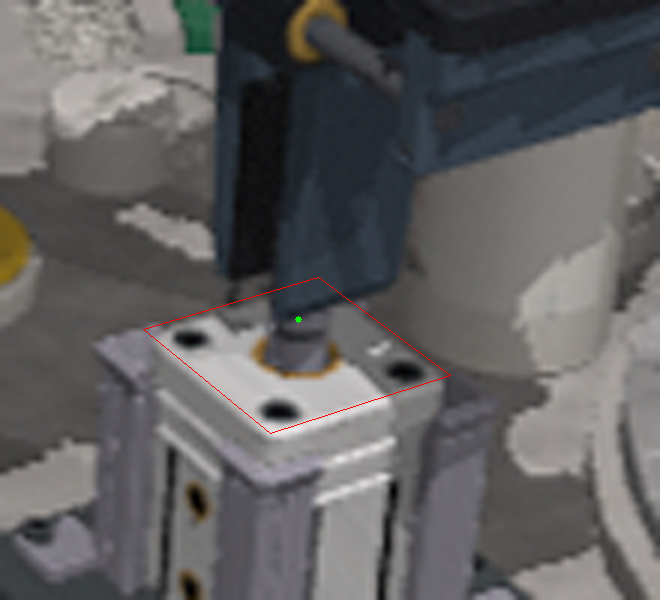

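```bash
python3 -c "
from rig import arm;print(arm.sign_off())"
```

```text
the job is handed in; nothing more can be done
None
```

The cylinder is closed and handed in at about 31 s: spacer and cover are seated flat, and the rod is held steady, drawn up 18 mm so its groove stands about 10 mm above the cover (from arm travel; last side picture agrees); I never touched the vial or timer.

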